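# Set the straightedge against both sprung stops of the alignment plate

## Robot

A 7-joint arm with a two-finger parallel gripper is mounted at the origin on a cart in front of the work surface, level with it; the furniture and walls round the work are solid. World frame = base frame: x ahead of the robot, y to its left, z up, the work surface at z = 0. Lengths are in m, angles in degrees, forces in N, time in s.
With the tool pointing down it reaches from about 0.4 to 0.9 m from the base axis. Payload 5.5 kg.
Tool frame: the origin (TCP) lies at the very end of the fingers, on their centre line; the grasp point (between the pads) lies arm.tcp_to_grasp behind it (arm.tcp_to_grasp is the distance from the TCP to the grasp point, in m); z points along the fingers, y is the line along which they close (so a half turn about z gives the same grasp; the last joint's range is limited). The gripper opens to 85 mm and grips with 20 to 120 N. Pads are 22 mm wide; open, the fingers measure 114 mm over their backs; the gripper's body (76 mm by 85 mm) begins 54 mm behind the grasp point. The pads swing forward as they close: fully open they stand 13 mm farther back than shut.
Start: joints at [-52.586, 28.699, -24.465, 88.831, 12.651, 65.22, -12.049], TCP at [0.247, 0.601, 0.231] pointing down, gripper open.
Joint ranges: [-164.97, 164.97], [-17.58, 116.51], [-87.97, 89.64], [11.32, 138.91], [-80.73, 260.73], [10.89, 115.49], [-147.41, 147.41]. Speed limits (degrees/s): [147.25, 147.25, 180, 180, 180, 180, 180].

## Interface

Orientations are given as a 3x3 rotation matrix whose columns are the frame's x, y, z axes.
In Python, from bench import arm, optics gives the robot as it stands.
- The arm moves only by the shell command python3 -m pendant 'ROWS' [FORCE]. ROWS is JSON, a list of rows, each a list of 3 entries, a list of its own where there are three numbers: the shift along the world's x, y, z in cm, then the turn, a rotation vector about the world's x, y, z in degrees, then the gripper command: -1 is shut, 1 is fully open, values between are in proportion. A call has 1 to 20 rows; each row is the pose to reach, as a shift and turn from the pose commanded when the call began; what a row does not reach only later rows make up. A row lasts 1/10 s, in which the tool goes at most 50 mm and 8.59 degrees, less where a joint would pass 70% of its speed; a pose out of reach is approached as far as the arm can. A call with a gripper value outside its range is refused whole. The fingers move at their own pace and stop on an object; FORCE is the grip in N (left out, the last holds). Time passes only in rows, so rows that repeat a pose let the fingers close. It gives the time, the measured TCP pose, the force, the opening and the grip force at its end, in the units of the state.
- arm.get_obs(): the state, without advancing time (a new reading comes with each control period).
- optics.camera(name): name is "side" or "top" or "wrist"; returns a dict with "pixels" (420x560x3 uint8, red, green, blue), "depth" (420x560 float32, m along the optical axis (not along the pixel's ray), 0 where there is no reading), "fx", "fy", "cx", "cy" (pixels), "view" (4x4, takes a point from world to camera coordinates). Camera axes: x right, y down, z forward; pixel columns grow to the right and rows downward; lengths in m; the calibration is good to about 2 mm. A picture is of the moment at which its call begins.
- arm.close_job(): hands the job in; it is judged then, once.
Trained networks look in the newest picture that a camera, given by its name, has taken for a name from the list of things; names that differ only in an ending like _2 or _b are one class to them, and where a whole thing is asked for, a point or a joint stands for the part that bears it (a point fixed in the world has none). Each returns a list of dicts, best first, with "conf" (0 to 1); they miss things now and then, are a little off and sometimes report something else, mostly with a low value. They report only what shows in the picture. A call takes as long as a camera call.
- optics.search_frame(camera, label): "uv" ([column, row] in pixels, amid what is visible of it).
- optics.cut_out(camera, label): "pixels" (420x560 bool, what is visible of it) and "uv" ([column, row] in pixels, amid what is visible of it).
- optics.landmark_of(camera, label): "uv" ([column, row] in pixels: a listed point, or the origin of a listed thing).
The state is a dict: "t": time; "joint_pos": joint angles; "joint_vel": joint speeds; "joint_torque": joint torques, N m; "tool_pos": TCP position; "tool_rot": TCP orientation; "wrist_force": force on the tool from outside, world axes, zero at the start; "ft_torque": the same for the moment, N m; "gripper_width": finger opening in m; "grip_force": force on a finger pad.
Only numpy, scipy, OpenCV 4.12 (cv2) and the standard library are available. Lean on these libraries where they do the work, as an engineer would, in place of code of your own. Each camera call takes 0.05 s, during which the arm holds its last target. There are 200 camera calls.

## Task

Set up the screen-alignment plate: pick up the steel straightedge by its knob, lay it flat on the blue plate clear of the two stops, then slide it along the plate until one long edge bears lightly on both sprung brass tips at once, pressing each in a little. Let go and leave it lying there flat, touching both tips. Lay it down softly, never ram a tip to the end of its travel, and leave the tin, the charger and the phone frame where they are.

Things in the scene. Friction and masses are not known exactly. Their poses are not given: they have to be found in the camera images.
- straightedge: Loose steel bar 280 x 60 x 10 mm, about 0.8 kg; a black round knob 22 mm across stands mid-top, from 10 to 36 mm above the underside. Origin: centre of the underside, below the knob. y runs along the 280 mm, x across (long edges at x = -30, +30 mm), z up; same either way round. Starts on the desk right of the plate, turned up to 0.5 rad. Slides on the plate with 1.5 to 3.5 N of dry friction.
- plate: Blue plate fixed on the desk, 200 mm (x) by 340 mm (y). Origin: centre of its underside; top face 22 mm above it. Its x points to the side with the stops (away from the robot); a white line along x leads to each stop. Straightedge laid parallel to the plate's y, its origin near y = 0 and x = -60 mm of the plate, is clear of the stops; from there slide to +x.
- stop_left: Track of the left stop, flush in the plate (plate x +60, y +100 mm); origin on the plate's top, axes as the plate. A 26 mm high cross rail over both tracks bears a brass tip 8 mm across, pointing to -x, 6 mm above the plate. Tip end: 0 to 60 mm before (-x of) the origin; rail and tip settings differ each run, are firm and unmeasured. Tip is sprung: 2 N per mm from zero, travel ends at 2 mm (4 N).
- stop_right: Fixed track of the right stop (plate x +60, y -100 mm), like the left; its tip end also lies 0 to 60 mm before its origin, at most 12 mm ahead of or behind the left tip; same spring (2 N per mm, travel ends at 2 mm).
- tin_yellow: Bystander: loose round yellow tin 55 mm across, 22 mm high, further off, between straightedge and plate. Origin at the centre of its underside.
- usb_charger: Bystander: loose white charger block 30 x 60 x 24 mm, between the straightedge's start and the plate. Origin at the centre of its underside.
- phone_frame: Bystander: loose stripped phone chassis 62 x 135 x 10 mm, between the robot and the plate. Origin at the centre of its underside.

How it is judged (in metres and radians):
On the way, in this order (a step that is already met when the one before it is completed fails the run):
1. The straightedge lies flat on the plate, clear of both stops (contact force between straightedge and plate above 0.5 N and z of straightedge in the frame of plate between 0.02 and 0.0245 m and angle between straightedge's own z axis and vertical below 0.03 rad and contact force between straightedge and stop_left below 0.05 N and contact force between straightedge and stop_right below 0.05 N), for 0.2 s.
2. Slid until it bears on both tips at once, at least 0.5 N on each (contact force between straightedge and stop_left above 0.5 N and contact force between straightedge and stop_right above 0.5 N and z of straightedge in the frame of plate below 0.025 m and angle between straightedge's own z axis and vertical below 0.04 rad), for 0.2 s.
At the end, for the whole second after the job is handed in: The released straightedge lies flat on the plate (within 2.5 mm of height and 0.03 rad of tilt), at rest, a long edge bearing on both brass tips with more than 0.05 N each (it then lies within 0.12 rad of the plate's y) (contact force between straightedge and stop_left above 0.05 N and contact force between straightedge and stop_right above 0.05 N and z of straightedge in the frame of plate between 0.02 and 0.0245 m and angle between straightedge's own z axis and vertical below 0.03 rad and angle between the y axis of straightedge and the y axis of plate, either way round below 0.12 rad and linear speed of straightedge below 0.01 m/s); the robot touches nothing.
It fails at once if A stop was rammed: more than 5 N on one tip or its mount (the tip is at the end of its travel at 4 N) (contact force between anything else and stop_left above 5 N or contact force between anything else and stop_right above 5 N).
It fails at once if The straightedge was dropped on or pressed hard onto the plate (more than 45 N) (contact force between straightedge and plate above 45 N).
It fails at once if A bystander was moved by more than 15 mm (distance of any of tin_yellow, usb_charger, phone_frame from where it was at the start of the episode above 0.015 m).
It also fails if it takes over 72 s, if anything falls off the work surface, if the arm or the gripper's body presses on something with over 40 N, if the wrist force passes 120 N, or if a joint passes its speed limit or range.

## Working session

There is one attempt and no reset: what is moved stays moved. The work goes in short steps, Python scripts to look and compute and a shell command to move; the robot and the scene stay as the last step left them, time stands still between calls to the robot, and variables do not carry over. Pictures are saved under pics/ and viewed, at most 10 in all, crops included, and the job is handed in when it is done.

```bash
mkdir -p pics
cat > h.py <<'E'
import numpy as np, cv2
from bench import arm, optics
def cam(n,save=None):
    c=optics.camera(n)
    if save: cv2.imwrite('pics/'+save+'.png',c['pixels'][:,:,::-1])
    return c
def world(c,uv,z=None):
    u,v=np.array(uv,float); V=np.array(c['view']); R,t=V[:3,:3],V[:3,3]
    d=np.array([(u-c['cx'])/c['fx'],(v-c['cy'])/c['fy'],1])
    o=-R.T@t; r=R.T@d
    s=c['depth'][int(round(v)),int(round(u))] if z is None else (z-o[2])/r[2]
    return o+r*s
def cloud(c,mask):
    v,u=np.nonzero(mask&(c['depth']>0)); d=c['depth'][v,u]
    P=np.c_[(u-c['cx'])/c['fx']*d,(v-c['cy'])/c['fy']*d,d]
    V=np.array(c['view']); return (P-V[:3,3])@V[:3,:3]
E
python3 - <<'E'
from h import *
np.set_printoptions(precision=4,suppress=True)
print(arm.tcp_to_grasp, arm.get_obs()['wrist_force'], arm.get_obs()['tool_rot'])
for n in ['top','side']:
    c=cam(n,n+'0')
    print(n)
    for l in ['straightedge','plate','stop_left','stop_right','tin_yellow','usb_charger','phone_frame']:
        r=optics.cut_out(n,l); k=optics.landmark_of(n,l)
        for m in r[:1]:
            P=cloud(c,m['pixels']); b=cv2.minAreaRect(P[:,:2].astype(np.float32)*1000) if len(P) else None
            print(l,round(m['conf'],2),np.round(m['uv']),b,np.percentile(P[:,2],[5,50,95]))
        for m in k[:2]: print('   lm',round(m['conf'],2),m['uv'],world(c,m['uv']))
E
```

```text
0.0187 [-0.429  -0.262   0.3903] [[-0.925   0.3799 -0.0008]
 [ 0.3799  0.925  -0.0017]
 [ 0.0001 -0.0019 -1.    ]]
top
straightedge 0.94 [415. 216.] ((497.78289794921875, -385.4000549316406), (62.47892761230469, 281.0099792480469), 3.1169543266296387) [0.0072 0.0115 0.0165]
   lm 0.73 [415.0, 217.1] [ 0.4969 -0.3782  0.0369]
   lm 0.27 [349.5, 145.0] [ 0.6794 -0.2251  0.0236]
plate 0.93 [179. 185.] ((583.6475830078125, 200.3495330810547), (206.11378479003906, 348.7481689453125), 2.1534132957458496) [0.0188 0.0233 0.0447]
   lm 0.81 [181.5, 184.2] [0.5804 0.1909 0.0245]
stop_left 0.76 [143. 159.] ((653.0762939453125, 264.13641357421875), (74.02227783203125, 121.00972747802734), 25.126489639282227) [0.0218 0.0439 0.0507]
   lm 0.95 [135.3, 162.4] [0.6313 0.3013 0.0415]
stop_right 0.66 [213. 156.] ((657.8941040039062, 133.18716430664062), (123.48307037353516, 74.83103942871094), 68.64871978759766) [0.0218 0.044  0.0507]
   lm 0.71 [219.0, 159.3] [0.6394 0.098  0.0394]
tin_yellow 0.79 [351. 142.] ((682.7232666015625, -234.5641632080078), (50.053863525390625, 51.732181549072266), 42.85128
[... 1312 characters left out ...]
 0.51 [309.1, 197.9] [0.6407 0.0845 0.0203]
tin_yellow 0.49 [350. 248.] ((692.2550659179688, -217.0574188232422), (95.298583984375, 53.29365158081055), 71.13990020751953) [0.0002 0.0191 0.0229]
   lm 0.75 [347.8, 250.9] [ 0.6781 -0.2571  0.0204]
usb_charger 0.37 [311. 191.] ((666.3203125, 149.12315368652344), (166.9142608642578, 64.23187255859375), 68.50310516357422) [0.0209 0.0399 0.049 ]
   lm 0.42 [307.3, 232.7] [ 0.5916 -0.1294  0.0135]
phone_frame 0.52 [219. 196.] ((342.3230895996094, 179.21810913085938), (60.025997161865234, 141.2945556640625), 3.3136608600616455) [0.0046 0.0085 0.0115]
   lm 0.89 [215.1, 199.9] [0.3325 0.1443 0.01  ]
   lm 0.28 [307.4, 234.1] [ 0.5907 -0.1352  0.0122]
```

View pics/top0.png

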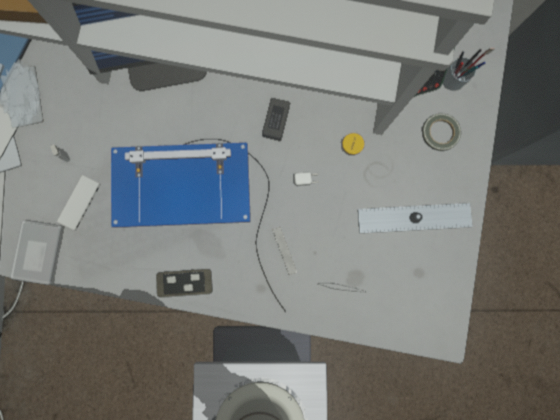

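View pics/side0.png

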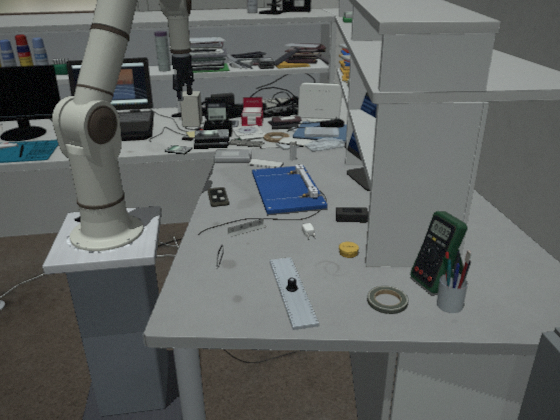

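Top view: plate at px (111–249, 143–226) with the rail along its far side and tips near (139,172) and (220,172). The knob is at (416,217) and the charger at (304,179). Side view: the same layout, with the shelf beyond the plate. First I'll go over the plate to look at the tips with the wrist camera.

```bash
python3 -m pendant '[[[2,-3,1],[0,0,2],1],[[4,-7,2],[0,0,4],1],[[6,-10,3],[0,0,6],1],[[8,-13,4],[0,0,8],1],[[10,-16,5],[0,0,10],1],[[12,-19,6],[0,0,12],1],[[14,-22,7],[0,0,14],1],[[16,-25,7],[0,0,16],1],[[18,-28,7],[0,0,18],1],[[20,-31,7],[0,0,20],1],[[22,-34,7],[0,0,22],1],[[24,-37,7],[0,0,23],1],[[25.3,-40,7],[0,0,24.4],1],[[25.3,-40,7],[0,0,24.4],1],[[25.3,-40,7],[0,0,24.4],1],[[25.3,-40,7],[0,0,24.4],1],[[25.3,-40,7],[0,0,24.4],1]]'
python3 - <<'E'
from h import *
np.set_printoptions(precision=4,suppress=True)
o=arm.get_obs();print(o['tool_pos'],o['tool_rot'],o['joint_pos'])
c=cam('wrist','w1')
print(np.linalg.inv(c['view'])[:3])
for l in ['plate','stop_left','stop_right']:
    for m in optics.landmark_of('wrist',l)[:2]: print(l,round(m['conf'],2),m['uv'],world(c,m['uv'],.022))
hsv=cv2.cvtColor(c['pixels'],cv2.COLOR_RGB2HSV)
for n in ['wrist','top']:
    if n=='top': c=cam('top'); 
    m=optics.cut_out(n,'plate')[0]['pixels']
    P=cloud(c,m); P=P[abs(P[:,2]-.022)<.006]; print(n,cv2.minAreaRect(P[:,:2].astype(np.float32)*1000), P[:,2].mean())
E
```

```text
t: 3.2
tool_pos: [0.4993, 0.2028, 0.3014]
tool_rot: [[-0.999, -0.038, -0.0], [-0.038, 0.999, 0.001], [-0.0, 0.001, -1.0]]
wrist_force: [0.3, 1.2, 0.3]
gripper_width: 0.0857
grip_force: 0.0
[0.4993 0.2028 0.3014] [[-0.9993 -0.0385 -0.    ]
 [-0.0385  0.9993  0.0006]
 [-0.      0.0006 -1.    ]] [ -9.6004  12.6761 -17.9454 100.2597   4.1585  67.7002  63.4908]
[[-0.0389  0.9516  0.3048  0.4209]
 [ 0.9992  0.0367  0.013   0.1988]
 [ 0.0012  0.3051 -0.9523  0.4444]]
plate 0.67 [270.1, 215.3] [0.5758 0.1992 0.022 ]
stop_left 0.77 [343.1, 261.1] [0.6395 0.303  0.022 ]
stop_right 0.83 [195.7, 263.6] [0.6513 0.0982 0.022 ]Traceback (most recent call last):
  File "<stdin>", line 11, in <module>
IndexError: list index out of range
```

View pics/w1.png

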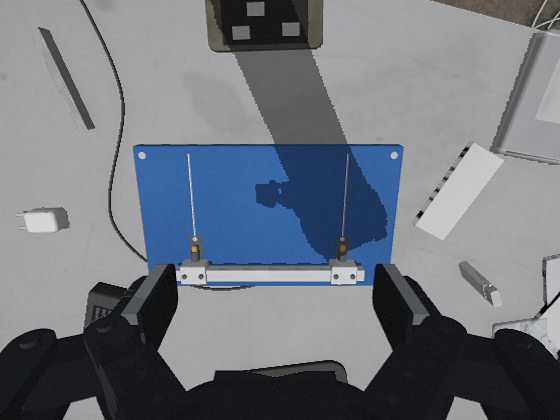

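Wrist view: the tip ends are near px (195,237) on the right stop and (343,237) on the left stop. The rail is at row 272. Next I'll enlarge the tips.

Run:
```python
from h import *
np.set_printoptions(precision=4,suppress=True)
c=cam('wrist'); p=c['pixels'][:,:,::-1]
a=cv2.resize(p[220:290,165:225],None,fx=6,fy=6,interpolation=cv2.INTER_NEAREST)
b=cv2.resize(p[220:290,313:373],None,fx=6,fy=6,interpolation=cv2.INTER_NEAREST)
cv2.imwrite('pics/tips.png',np.hstack([a,b]))
# plate mask via colour (blue) -> corners via near edge
hsv=cv2.cvtColor(c['pixels'],cv2.COLOR_RGB2HSV)
m=(hsv[...,0]>100)&(hsv[...,0]<125)&(hsv[...,1]>130)
n,lab,st,_=cv2.connectedComponentsWithStats(m.astype(np.uint8)); k=1+st[1:,4].argmax(); m=lab==k
v,u=np.nonzero(m)
W=np.array([world(c,q,.022) for q in np.c_[u,v]])
print(cv2.minAreaRect(W[:,:2].astype(np.float32)*1000))
# near edge fit
us=np.arange(150,390,4); e=np.array([world(c,(x,v[u==x].min()-.5),.022) for x in us]); f=np.polyfit(e[:,1],e[:,0],1);print('near edge x at y=.2',np.polyval(f,.2),'yaw',-np.degrees(np.arctan(f[0])))
```

```text
((581.033203125, 196.94317626953125), (198.2950897216797, 337.0204772949219), 2.1419296264648438)
near edge x at y=.2 0.4813422121753407 yaw 2.362404699043876
```

View pics/tips.png

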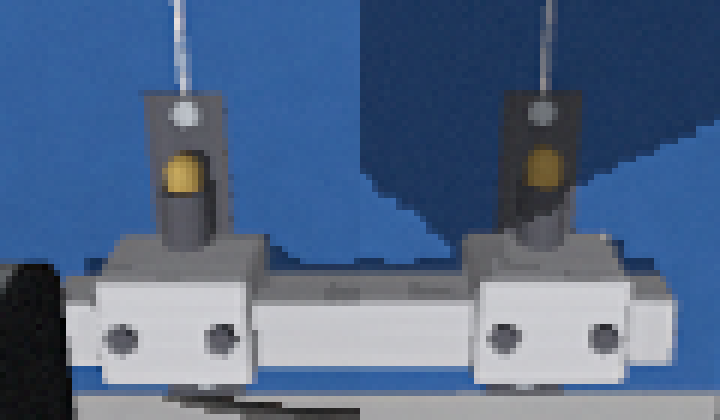

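Tip ends: right stop ≈ (195.5,245.3), left stop ≈ (343.8,244.5). Both lie about 10 px past the track front screw. Next I'll move over the straightedge.

```bash
python3 - <<'E'
from h import *
np.set_printoptions(precision=4,suppress=True)
c=cam('wrist')
for z in (.028,.031):
  R=world(c,(195.5,245.3),z);L=world(c,(343.8,244.5),z);print(R,L,np.degrees(np.arctan2(R[0]-L[0],L[1]-R[1])))
E
python3 -m pendant '[[[0,-3,0],[0,0,0],1],[[0,-7,0],[0,0,0],1],[[0,-11,0],[0,0,0],1],[[0,-15,0],[0,0,0],1],[[0,-19,0],[0,0,0],1],[[0,-23,0],[0,0,0],1],[[0,-27,0],[0,0,0],1],[[0,-31,0],[0,0,0],1],[[0,-35,0],[0,0,0],1],[[0,-39,0],[0,0,0],1],[[-2,-43,0],[0,0,0],1],[[-3,-47,0],[0,0,1],1],[[-4,-51,0],[0,0,1],1],[[-4,-55,-2],[0,0,1],1],[[-4,-57,-4],[0,0,1],1],[[-4,-58.8,-6],[0,0,1],1],[[-4,-58.8,-6],[0,0,1],1],[[-4,-58.8,-6],[0,0,1],1],[[-4,-58.8,-6],[0,0,1],1]]'
python3 - <<'E'
from h import *
np.set_printoptions(precision=4,suppress=True)
o=arm.get_obs();print(o['joint_pos'],o['wrist_force'])
c=cam('wrist','w2')
for m in optics.landmark_of('wrist','straightedge')[:2]: print(m['conf'],m['uv'],world(c,m['uv'],0))
r=optics.cut_out('wrist','straightedge')
if r:
    m=r[0]['pixels'];P=cloud(c,m);B=P[abs(P[:,2]-.01)<.005];K=P[P[:,2]>.031]
    print(r[0]['conf'],cv2.minAreaRect(B[:,:2].astype(np.float32)*1000),len(K),cv2.minEnclosingCircle(K[:,:2].astype(np.float32)*1000) if len(K) else 0)
E
```

```text
[0.6207 0.0988 0.028 ] [0.6122 0.2985 0.028 ] 2.4502786968652885
[0.6193 0.0995 0.031 ] [0.6108 0.2977 0.031 ] 2.4502786968653196
t: 5.45
tool_pos: [0.461, -0.3858, 0.2424]
tool_rot: [[-0.998, -0.055, 0.001], [-0.055, 0.998, -0.0], [-0.001, -0.0, -1.0]]
wrist_force: [-0.2, 0.7, -0.1]
gripper_width: 0.0856
grip_force: 0.0
[ 33.3587  21.12     5.1695  96.4329  -2.147   62.4681 132.3317] [-0.2388  0.6746 -0.1367]
0.94 [273.5, 197.1] [ 0.5011 -0.3856  0.    ]
0.85 ((500.5317077636719, -385.05841064453125), (61.075679779052734, 280.1443176269531), 3.094431161880493) 297 ((500.325927734375, -385.0606994628906), 10.952903747558594)
```

View pics/w2.png

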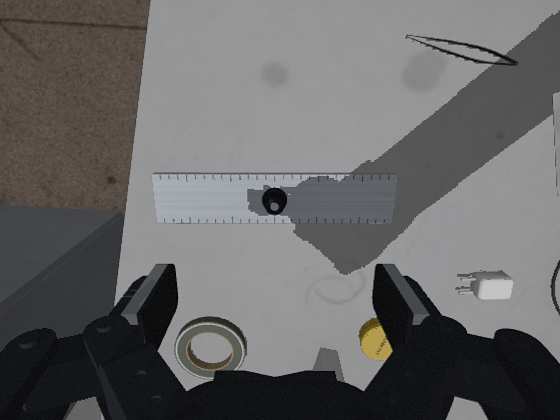

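Wrist view: the knob is at (274,200) and the bar spans (153–398, 172–222). Measured knob position is (0.5003, −0.385) with yaw 3.1°, and the tool is already aligned. I'll descend and grip.

```bash
python3 -m pendant '[[[3.9,0.1,-3],[0,0,0],0],[[3.9,0.1,-7],[0,0,0],0],[[3.9,0.1,-11],[0,0,0],0],[[3.9,0.1,-15],[0,0,0],0],[[3.9,0.1,-18],[0,0,0],0],[[3.9,0.1,-20],[0,0,0],0],[[3.9,0.1,-21.5],[0,0,0],0],[[3.9,0.1,-22.4],[0,0,0],0],[[3.9,0.1,-22.7],[0,0,0],0],[[3.9,0.1,-22.7],[0,0,0],0],[[3.9,0.1,-22.7],[0,0,0],0]]' 40
python3 -m pendant '[[[0,0,0],[0,0,0],-0.3],[[0,0,0],[0,0,0],-0.4],[[0,0,0],[0,0,0],-0.5],[[0,0,0],[0,0,0],-1],[[0,0,0],[0,0,0],-1],[[0,0,0],[0,0,0],-1],[[0,0,0],[0,0,0],-1],[[0,0,0],[0,0,0],-1],[[0,0,0],[0,0,0],-1]]' 60
```

```text
t: 6.7
tool_pos: [0.4998, -0.3863, 0.0155]
tool_rot: [[-0.999, -0.054, 0.002], [-0.054, 0.999, -0.001], [-0.002, -0.001, -1.0]]
wrist_force: [0.0, 0.5, 0.1]
gripper_width: 0.0426
grip_force: 0.0
t: 7.6
tool_pos: [0.4994, -0.3853, 0.0153]
tool_rot: [[-0.999, -0.054, 0.0], [-0.054, 0.999, 0.0], [-0.001, 0.0, -1.0]]
wrist_force: [-1.3, 2.8, 6.3]
gripper_width: 0.0199
grip_force: 58.4
```

```bash
python3 -m pendant '[[[0,0,0.5],[0,0,0],-1],[[0,0,1.5],[0,0,0],-1],[[0,0,3],[0,0,0],-1],[[0,0,5],[0,0,0],-1],[[0,0,7],[0,0,0],-1],[[0,0,9],[0,0,0],-1],[[0,0,11],[0,0,0],-1],[[0,0,12],[0,0,0],-1],[[0,0,12],[0,0,0],-1],[[0,0,12],[0,0,0],-1],[[0,0,12],[0,0,0],-1]]'
python3 - <<'E'
from h import *
o=arm.get_obs();print(o['tool_pos'],o['joint_pos'],o['ft_torque'])
c=cam('wrist','w3')
r=optics.cut_out('wrist','straightedge')
for m in r[:1]:
    P=cloud(c,m['pixels']);T=o['tool_pos']; z0=np.median(P[:,2]); B=P[abs(P[:,2]-z0)<.012]
    print(z0,cv2.minAreaRect(B[:,:2].astype(np.float32)*1000)); A=np.c_[B[:,:2]-T[:2],np.ones(len(B))]; print(np.linalg.lstsq(A,B[:,2],rcond=None)[0])
E
```

```text
t: 8.7
tool_pos: [0.498, -0.385, 0.1329]
tool_rot: [[-0.999, -0.054, -0.002], [-0.054, 0.999, 0.002], [0.002, 0.002, -1.0]]
wrist_force: [-0.5, -0.5, -8.4]
gripper_width: 0.0199
grip_force: 59.3
[ 0.4980146  -0.38501558  0.13291575] [ 32.07533436  30.76053908   4.30123685  97.28727097  -2.78017348
  52.20990145 130.55417469] [-0.00082968  0.05478449 -0.02741526]
0.12792171194324164 ((498.91009521484375, -385.71124267578125), (61.19824981689453, 280.74420166015625), 3.0319621562957764)
[0.01888715 0.0029787  0.12781878]
```

View pics/w3.png

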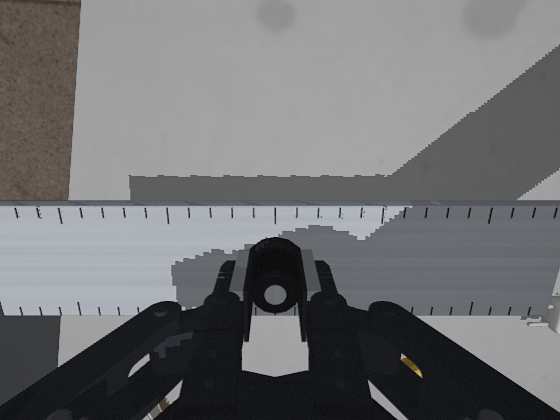

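The bar is held, level to about 1°, with its underside 15 mm below the TCP. Next I'll carry it over the plate.

```bash
python3 -m pendant '[[[0,1,0],[0,0,0],-1],[[0,3,0],[0,0,0],-1],[[0,6,0],[0,0,0],-1],[[0,10,0],[0,0,0],-1],[[0,14,0],[0,0,0],-1],[[0,18,0],[0,0,0],-1],[[0,22,0],[0,0,0],-1],[[0,26,0],[0,0,0],-1],[[0,30,0],[0,0,0],-1],[[1,34,0],[0,0,0],-1],[[2,38,0],[0,0,0],-1],[[3,42,0],[0,0,0],-1],[[4,46,0],[0,0,0],-1],[[5,50,0],[0,0,0],-1],[[5.5,53,0],[0,0,0],-1],[[5.5,56,0],[0,0,-0.3],-1],[[5.5,57.5,0],[0,0,-0.6],-1],[[5.5,58.3,0],[0,0,-0.7],-1],[[5.5,58.3,0],[0,0,-0.7],-1],[[5.5,58.3,0],[0,0,-0.7],-1]]'
python3 -m pendant '[[[0,0,-1],[0,0,0],-1],[[0,0,-3],[0,0,0],-1],[[0,0,-5],[0,0,0],-1],[[0,0,-6.5],[0,0,0],-1],[[0,0,-7.5],[0,0,0],-1],[[0,0,-8],[0,0,0],-1],[[0,0,-8],[0,0,0],-1],[[0,0,-8],[0,0,0],-1],[[0,0,-8],[0,0,0],-1]]'
python3 - <<'E'
from h import *
o=arm.get_obs();print(o['tool_pos'],o['wrist_force'],o['joint_pos'])
c=cam('wrist','w4')
r=optics.cut_out('wrist','straightedge')
for m in r[:1]:
    P=cloud(c,m['pixels']);T=o['tool_pos']; z0=np.median(P[:,2]); B=P[abs(P[:,2]-z0)<.012]
    print(z0,cv2.minAreaRect(B[:,:2].astype(np.float32)*1000)); A=np.c_[B[:,:2]-T[:2],np.ones(len(B))]; print(np.linalg.lstsq(A,B[:,2],rcond=None)[0])
E
```

```text
t: 10.8
tool_pos: [0.5538, 0.1958, 0.134]
tool_rot: [[-0.999, -0.04, -0.001], [-0.04, 0.999, -0.001], [0.001, -0.001, -1.0]]
wrist_force: [-0.2, -1.7, -8.1]
gripper_width: 0.0198
grip_force: 59.5
t: 11.7
tool_pos: [0.5548, 0.1976, 0.0553]
tool_rot: [[-0.999, -0.041, 0.002], [-0.041, 0.999, 0.001], [-0.002, 0.001, -1.0]]
wrist_force: [0.3, -0.8, -7.4]
gripper_width: 0.0199
grip_force: 59.6
[0.55481805 0.19760506 0.05527288] [ 0.25997037 -0.81377662 -7.38414371] [-18.97888448  33.43189022  -4.19706056 105.39252536   3.51289375
  41.19376961  67.24417311]
0.050299822853582546 ((555.7381591796875, 196.7559814453125), (61.05451583862305, 280.8445739746094), 2.317305564880371)
[0.02279031 0.00141391 0.05020107]
```

View pics/w4.png

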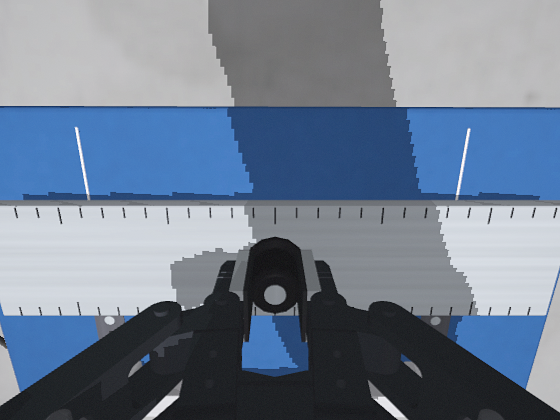

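The bar hangs over the plate, parallel to it. The track screws at (110,320) and (435,321) are just past its far edge, and there are about 18 mm left to go. I'll lower it slowly.

```bash
python3 -m pendant '[[[0,0,-0.5],[0,0,0],-1],[[0,0,-1],[0,0,0],-1],[[0,0,-1.3],[0,0,0],-1],[[0,0,-1.5],[0,0,0],-1],[[0,0,-1.6],[0,0,0],-1],[[0,0,-1.65],[0,0,0],-1],[[0,0,-1.7],[0,0,0],-1],[[0,0,-1.7],[0,0,0],-1],[[0,0,-1.7],[0,0,0],-1]]'
```

```text
t: 12.7
tool_pos: [0.5541, 0.1973, 0.0374]
tool_rot: [[-0.999, -0.041, 0.0], [-0.041, 0.999, 0.0], [-0.0, 0.0, -1.0]]
wrist_force: [-0.3, -0.5, -8.2]
gripper_width: 0.0195
grip_force: 59.6
```

```bash
python3 -m pendant '[[[0,0,-0.05],[0,0,0],-1],[[0,0,-0.1],[0,0,0],-1],[[0,0,-0.1],[0,0,0],-1],[[0,0,-0.1],[0,0,0],-1]]'; python3 -m pendant '[[[0,0,-0.05],[0,0,0],-1],[[0,0,-0.1],[0,0,0],-1],[[0,0,-0.1],[0,0,0],-1],[[0,0,-0.1],[0,0,0],-1]]'
```

```text
t: 13.1
tool_pos: [0.5541, 0.1973, 0.0373]
tool_rot: [[-0.999, -0.041, 0.0], [-0.041, 0.999, 0.0], [-0.0, 0.0, -1.0]]
wrist_force: [-4.5, -1.6, 6.3]
gripper_width: 0.0203
grip_force: 60.7
t: 13.5
tool_pos: [0.5541, 0.1973, 0.0372]
tool_rot: [[-0.999, -0.041, 0.0], [-0.041, 0.999, 0.0], [-0.0, 0.0, -1.0]]
wrist_force: [-7.7, -3.8, 14.0]
gripper_width: 0.0199
grip_force: 61.8
```

```bash
python3 -m pendant '[[[0,0,0.1],[0,0,0],-1],[[0,0,0.1],[0,0,0],-0.3],[[0,0,0.2],[0,0,0],-0.3],[[0,0,0.2],[0,0,0],-0.3],[[0,0,0.2],[0,0,0],-0.3],[[0,0,0.2],[0,0,0],-0.3],[[0,0,0.2],[0,0,0],-0.3]]' 20
python3 - <<'E'
from h import *
o=arm.get_obs();print(o['tool_pos'],o['wrist_force'])
c=cam('wrist')
for m in optics.cut_out('wrist','straightedge')[:1]:
    P=cloud(c,m['pixels']);T=o['tool_pos']; z0=np.median(P[:,2]); B=P[abs(P[:,2]-z0)<.012]
    print(z0,cv2.minAreaRect(B[:,:2].astype(np.float32)*1000)); A=np.c_[B[:,:2]-T[:2],np.ones(len(B))]; print(np.linalg.lstsq(A,B[:,2],rcond=None)[0])
E
python3 -m pendant '[[[0,0,0],[0,0,0],-0.45],[[0,0,0],[0,0,0],-0.6],[[0,0,0],[0,0,0],-1],[[0,0,0],[0,0,0],-1],[[0,0,0],[0,0,0],-1],[[0,0,0],[0,0,0],-1]]' 20
```

```text
t: 14.2
tool_pos: [0.5541, 0.1973, 0.0372]
tool_rot: [[-0.999, -0.041, 0.0], [-0.041, 0.999, 0.0], [-0.0, 0.0, -1.0]]
wrist_force: [-0.8, -0.4, 0.5]
gripper_width: 0.0298
grip_force: 0.0
[0.55405401 0.19726849 0.03724105] [-0.7681168  -0.41609677  0.49414202]
0.03239522977177939 ((555.4314575195312, 196.77865600585938), (61.34914016723633, 298.8861083984375), 2.3931922912597656)
[0.01777176 0.00139001 0.03234109]
t: 14.9
tool_pos: [0.554, 0.1973, 0.0374]
tool_rot: [[-0.999, -0.041, 0.0], [-0.041, 0.999, 0.0], [-0.0, 0.0, -1.0]]
wrist_force: [-0.7, -0.4, 0.5]
gripper_width: 0.0208
grip_force: 19.6
```

```bash
python3 -m pendant '[[[0.1,0,0],[0,0,0],-1],[[0.3,0,0],[0,0,0],-1],[[0.6,0,0],[0,0,0],-1],[[0.9,0,0],[0,0,0],-1],[[1.2,0.05,0],[0,0,0],-1],[[1.5,0.05,0],[0,0,0],-1],[[1.8,0.05,0],[0,0,0],-1],[[2.1,0.05,0],[0,0,0],-1],[[2.3,0.1,0],[0,0,0],-1],[[2.4,0.1,0],[0,0,0],-1],[[2.4,0.1,0],[0,0,0],-1],[[2.4,0.1,0],[0,0,0],-1]]'
python3 - <<'E'
from h import *
o=arm.get_obs();print(o['tool_pos'],o['wrist_force'],o['ft_torque'])
c=cam('wrist','w5'); p=c['pixels'][:,:,::-1]
for m in optics.cut_out('wrist','straightedge')[:1]:
    P=cloud(c,m['pixels']); z0=np.median(P[:,2]); B=P[abs(P[:,2]-z0)<.006]
    print(z0,cv2.minAreaRect(B[:,:2].astype(np.float32)*1000))
cv2.imwrite('pics/w5b.png',np.hstack([cv2.resize(p[290:370,60:190],None,fx=3,fy=3),cv2.resize(p[290:370,370:500],None,fx=3,fy=3)]))
E
```

```text
t: 16.1
tool_pos: [0.5769, 0.1983, 0.0373]
tool_rot: [[-0.999, -0.042, -0.002], [-0.042, 0.999, -0.0], [0.002, -0.0, -1.0]]
wrist_force: [-3.3, -0.2, 4.7]
gripper_width: 0.0209
grip_force: 20.0
[0.57690079 0.19826702 0.03733986] [-3.276944   -0.20427136  4.65382693] [ 0.00319155  0.80418029 -0.00099123]
0.0323933232577847 ((578.3170166015625, 197.3862762451172), (61.409576416015625, 280.7339172363281), 2.4729104042053223)
```

View pics/w5b.png

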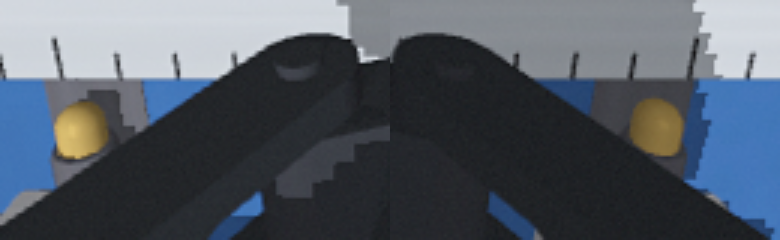

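Both brass tips show just past the bar edge: ends at about px (86.7,323) and (459,322.7), with the edge at row 316.

Run:
```python
from h import *
np.set_printoptions(precision=4,suppress=True)
c=cam('wrist')
for z in (.028,.031):
  R=world(c,(86.7,323),z);L=world(c,(459,322.5),z);print(R,L,np.degrees(np.arctan2(R[0]-L[0],L[1]-R[1])))
R=world(c,(86.7,316),.032);L=world(c,(459,316),.032);print(R,L)
```

```text
[0.6196 0.0989 0.028 ] [0.611  0.2974 0.028 ] 2.4788584890836045
[0.6172 0.1007 0.031 ] [0.6087 0.2954 0.031 ] 2.478858489083607
[0.6121 0.1019 0.032 ] [0.6041 0.2939 0.032 ]
```

```bash
python3 -m pendant '[[[0.1,0,0],[0,0,0],-1],[[0.2,0,0],[0,0,0],-1],[[0.3,0,0],[0,0,0],-1],[[0.4,0,0],[0,0,0],-1],[[0.4,0,0],[0,0,0],-1]]'; python3 -m pendant '[[[0.05,0,0],[0,0,0],-1],[[0.1,0,0],[0,0,0],-1],[[0.1,0,0],[0,0,0],-1]]';python3 -m pendant '[[[0.05,0,0],[0,0,0],-1],[[0.05,0,0],[0,0,0],-1]]'
```

```text
t: 16.75
tool_pos: [0.5809, 0.1984, 0.0373]
tool_rot: [[-0.999, -0.042, -0.002], [-0.042, 0.999, -0.0], [0.002, -0.0, -1.0]]
wrist_force: [-4.8, -0.4, 4.7]
gripper_width: 0.0208
grip_force: 20.0
t: 17.05
tool_pos: [0.5818, 0.1984, 0.0374]
tool_rot: [[-0.999, -0.042, -0.002], [-0.042, 0.999, -0.0], [0.002, -0.0, -1.0]]
wrist_force: [-5.0, 0.5, 5.7]
gripper_width: 0.021
grip_force: 20.0
t: 17.25
tool_pos: [0.5822, 0.1984, 0.0373]
tool_rot: [[-0.999, -0.042, -0.002], [-0.042, 0.999, -0.0], [0.002, -0.0, -1.0]]
wrist_force: [-4.8, -0.1, 5.0]
gripper_width: 0.0211
grip_force: 20.0
```

```bash
for i in 1; do python3 -m pendant '[[[0.05,0,0],[0,0,0],-1],[[0.05,0,0],[0,0,0],-1]]' | grep -E 'tool_pos|wrist'; python3 -c "from h import *;print(arm.get_obs()['ft_torque'])"; python3 -m pendant '[[[0.03,0,0],[0,0,0],-1],[[0.03,0,0],[0,0,0],-1]]'| grep -E 'tool_pos|wrist'; python3 -c "from h import *;print(arm.get_obs()['ft_torque'])"; done
```

```text
tool_pos: [0.5827, 0.1984, 0.0373]
wrist_force: [-4.8, -0.2, 5.5]
[0.0299493  0.96439309 0.03833705]
tool_pos: [0.583, 0.1984, 0.0374]
wrist_force: [-3.8, -0.0, 4.4]
[-0.03761254  0.90933689 -0.01374643]
```

```bash
python3 -m pendant '[[[0.03,0,0],[0,0,0],-1],[[0.03,0,0],[0,0,0],-1]]' | grep -E 'tool_pos|wrist'; python3 -c "from h import *;print(arm.get_obs()['ft_torque'])"; python3 -m pendant '[[[0.03,0,0],[0,0,0],-1],[[0.03,0,0],[0,0,0],-1]]'| grep -E 'tool_pos|wrist'; python3 -c "from h import *;print(arm.get_obs()['ft_torque'])"
```

```text
tool_pos: [0.5833, 0.1984, 0.0373]
wrist_force: [-5.4, 0.0, 6.1]
[0.01007824 1.01820164 0.05061296]
tool_pos: [0.5836, 0.1984, 0.0373]
wrist_force: [-4.3, -0.8, 5.6]
[-0.00178456  0.9654637  -0.0420974 ]
```

Run:
```python
from h import *
c=cam('wrist'); p=c['pixels'][:,:,::-1]
cv2.imwrite('pics/w6.png',np.hstack([cv2.resize(p[300:340,70:130],None,fx=6,fy=6),cv2.resize(p[300:340,430:490],None,fx=6,fy=6)]))
```

```text
(no output)
```

View pics/w6.png

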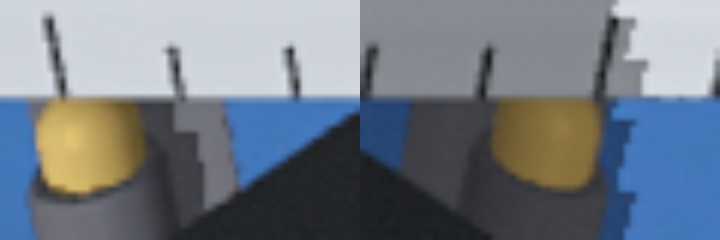

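Right and left tips now show right at the bar edge (crop rows 100–190) with nearly equal brass length. I'll continue in small steps.

```bash
python3 -m pendant '[[[0.03,0,0],[0,0,0],-1],[[0.03,0,0],[0,0,0],-1]]' | grep -E 'tool_pos|wrist'; python3 -c "from h import *;print(arm.get_obs()['ft_torque'])"; python3 -m pendant '[[[0.03,0,0],[0,0,0],-1],[[0.03,0,0],[0,0,0],-1]]'| grep -E 'tool_pos|wrist'; python3 -c "from h import *;print(arm.get_obs()['ft_torque'])"
```

```text
tool_pos: [0.5839, 0.1984, 0.0373]
wrist_force: [-4.4, 0.1, 5.4]
[0.02306911 0.97472771 0.05065817]
tool_pos: [0.5842, 0.1985, 0.0374]
wrist_force: [-5.5, -0.1, 4.9]
[-0.07112246  0.95092887 -0.00859261]
```

```bash
python3 -m pendant '[[[0.03,0,0],[0,0,0],-1],[[0.03,0,0],[0,0,0],-1]]' | grep -E 'tool_pos|wrist'; python3 -c "from h import *;print(arm.get_obs()['ft_torque'])"; python3 -m pendant '[[[0.03,0,0],[0,0,0],-1],[[0.03,0,0],[0,0,0],-1]]'| grep -E 'tool_pos|wrist'; python3 -c "from h import *;print(arm.get_obs()['ft_torque'])"
```

```text
tool_pos: [0.5844, 0.1985, 0.0373]
wrist_force: [-4.6, 0.6, 6.5]
[ 0.0173056   1.02171491 -0.01020944]
tool_pos: [0.5846, 0.1985, 0.0374]
wrist_force: [-5.6, 0.4, 5.9]
[-0.01468572  1.09418386  0.0063813 ]
```

```bash
python3 -m pendant '[[[0.03,0,0],[0,0,0],-1],[[0.03,0,0],[0,0,0],-1]]' | grep -E 'tool_pos|wrist'; python3 -c "from h import *;print(arm.get_obs()['ft_torque'])"; python3 -m pendant '[[[0.03,0,0],[0,0,0],-1],[[0.03,0,0],[0,0,0],-1]]'| grep -E 'tool_pos|wrist'; python3 -c "from h import *;print(arm.get_obs()['ft_torque'])"
```

```text
tool_pos: [0.5848, 0.1985, 0.0373]
wrist_force: [-5.7, -1.1, 6.0]
[-0.03100314  1.07853273  0.08113698]
tool_pos: [0.585, 0.1985, 0.0374]
wrist_force: [-5.9, 0.3, 6.3]
[-0.01898828  1.24920758  0.04460341]
```

```bash
python3 -m pendant '[[[0.03,0,0],[0,0,0],-1],[[0.03,0,0],[0,0,0],-1],[[0.03,0,0],[0,0,0],-1]]' | grep -E 'tool_pos|wrist'
python3 - <<'E'
from h import *
np.set_printoptions(precision=3,suppress=True)
def avg(n=6):
    a=[]
    for i in range(n):
        cam('wrist'); o=arm.get_obs(); a.append(np.r_[o['wrist_force'],o['ft_torque'],o['tool_pos']*100])
    print(np.mean(a,0))
avg()
E
python3 -m pendant '[[[0.03,0,0],[0,0,0],-1],[[0.03,0,0],[0,0,0],-1]]'| grep -E 'tool_pos|wrist'
python3 - <<'E'
from h import *
np.set_printoptions(precision=3,suppress=True)
a=[]
for i in range(6):
    cam('wrist'); o=arm.get_obs(); a.append(np.r_[o['wrist_force'],o['ft_torque'],o['tool_pos']*100])
print(np.mean(a,0),o['tool_rot'][:,1])
E
```

```text
tool_pos: [0.5851, 0.1985, 0.0373]
wrist_force: [-6.7, 0.9, 7.2]
[-6.21  -0.331  7.425 -0.017  1.328  0.01  58.507 19.846  3.734]
tool_pos: [0.5851, 0.1985, 0.0373]
wrist_force: [-6.6, 0.3, 7.9]
[-6.569 -0.613  7.56  -0.046  1.424  0.008 58.517 19.846  3.733] [-0.042  0.999 -0.   ]
```

```bash
python3 -m pendant '[[[0.03,0,0],[0,0,0],-1],[[0.05,0,0],[0,0,0],-1],[[0.07,0,0],[0,0,0],-1],[[0.07,0,0],[0,0,0],-1]]'| grep -E 'tool_pos|wrist'
python3 - <<'E'
from h import *
np.set_printoptions(precision=3,suppress=True)
a=[]
for i in range(6):
    c=cam('wrist'); o=arm.get_obs(); a.append(np.r_[o['wrist_force'],o['ft_torque'],o['tool_pos']*100])
print(np.mean(a,0),o['tool_rot'][:,1])
p=c['pixels'][:,:,::-1]
cv2.imwrite('pics/w7.png',np.hstack([cv2.resize(p[300:340,70:130],None,fx=6,fy=6),cv2.resize(p[300:340,430:490],None,fx=6,fy=6)]))
E
```

```text
tool_pos: [0.5854, 0.1985, 0.0373]
wrist_force: [-8.0, -0.9, 9.5]
[-7.985 -0.3    9.005 -0.034  1.658  0.038 58.541 19.848  3.733] [-0.042  0.999 -0.   ]
```

View pics/w7.png

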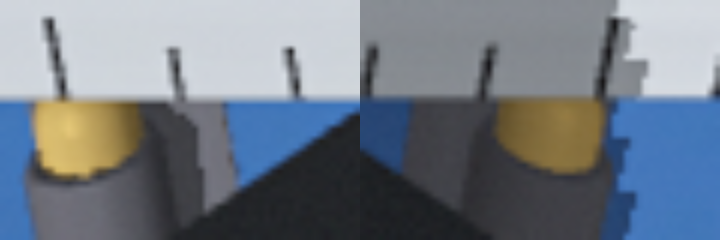

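```bash
python3 -m pendant '[[[0.03,0,0],[0,0,0],-1],[[0.05,0,0],[0,0,0],-1],[[0.05,0,0],[0,0,0],-1],[[0.05,0,0],[0,0,0],-1]]'| grep -E 'tool_pos|wrist'
python3 - <<'E'
from h import *
np.set_printoptions(precision=3,suppress=True)
a=[]
for i in range(8):
    c=cam('wrist'); o=arm.get_obs(); a.append(np.r_[o['wrist_force'],o['ft_torque'],o['tool_pos']*100])
print(np.mean(a,0))
E
python3 -m pendant '[[[0,0,0],[0,0,0],-0.4],[[0,0,0],[0,0,0],-0.2],[[0,0,0],[0,0,0],-0.2],[[0,0,0],[0,0,0],0],[[0,0,0],[0,0,0],0],[[0,0,0],[0,0,0],0]]'
python3 - <<'E'
from h import *
c=cam('wrist'); p=c['pixels'][:,:,::-1]
cv2.imwrite('pics/w8.png',np.hstack([cv2.resize(p[300:340,70:130],None,fx=6,fy=6),cv2.resize(p[300:340,430:490],None,fx=6,fy=6)]))
E
```

```text
tool_pos: [0.5856, 0.1985, 0.0373]
wrist_force: [-8.6, -1.0, 8.4]
[-8.821 -0.435  9.99  -0.051  1.835  0.025 58.558 19.847  3.732]
t: 22.5
tool_pos: [0.5886, 0.1982, 0.0373]
tool_rot: [[-0.999, -0.041, 0.0], [-0.041, 0.999, 0.0], [-0.0, -0.0, -1.0]]
wrist_force: [-0.6, -0.7, 0.2]
gripper_width: 0.0425
grip_force: 0.0
```

View pics/w8.png

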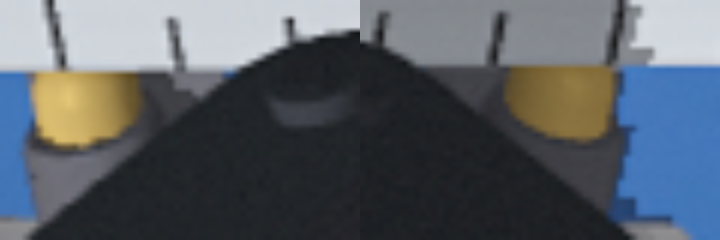

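I've now viewed 11 pictures, one over the limit of 10, so the remaining checks will be numeric only. The tips still show pressed by the same amount. I'll lift away.

```bash
python3 -m pendant '[[[0,0,0.3],[0,0,0],0.2],[[0,0,1],[0,0,0],0.2],[[0,0,2],[0,0,0],0.2],[[0,0,4],[0,0,0],0.2],[[-1,0,7],[0,0,0],0.2],[[-2,0,10],[0,0,0],0.2],[[-4,0,14],[0,0,0],0.2],[[-6,0,18],[0,0,0],0.2],[[-6,0,18],[0,0,0],0.2],[[-6,0,18],[0,0,0],0.2]]'
python3 - <<'E'
from h import *
np.set_printoptions(precision=4,suppress=True)
c=cam('wrist')
for m in optics.cut_out('wrist','straightedge')[:1]:
    P=cloud(c,m['pixels']); B=P[abs(P[:,2]-.032)<.006]
    print(np.median(B[:,2]),cv2.minAreaRect(B[:,:2].astype(np.float32)*1000))
# brass rows
hsv=cv2.cvtColor(c['pixels'],cv2.COLOR_RGB2HSV); b=((hsv[...,0]>15)&(hsv[...,0]<32)&(hsv[...,1]>110)).astype(np.uint8)
n,l,s,ct=cv2.connectedComponentsWithStats(b)
for i in range(1,n):
    if s[i,4]>6: print(s[i],world(c,(ct[i][0],s[i][1]-.5),.032),world(c,ct[i],.03))
c=cam('top')
for k in ['tin_yellow','usb_charger','phone_frame']:
    for m in optics.landmark_of('top',k)[:1]: print(k,world(c,m['uv'],.01))
E
```

```text
t: 23.55
tool_pos: [0.5292, 0.1988, 0.2198]
tool_rot: [[-0.999, -0.042, 0.004], [-0.042, 0.999, 0.002], [-0.004, 0.001, -1.0]]
wrist_force: [-0.5, -0.3, -0.2]
gripper_width: 0.0512
grip_force: 0.0
0.03238670992925599 ((587.702880859375, 197.4798583984375), (62.79356002807617, 280.2490234375), 2.542789936065674)
[176 254   8   6  43] [0.6209 0.0995 0.032 ] [0.6254 0.0987 0.03  ]
[359 254   7   5  34] [0.6128 0.2965 0.032 ] [0.6167 0.2975 0.03  ]
tin_yellow [ 0.683  -0.2398  0.01  ]
usb_charger [ 0.6034 -0.1171  0.01  ]
phone_frame [0.3376 0.1756 0.01  ]
```

```bash
python3 -c "from bench import arm; print(arm.close_job())"
```

```text
the job is handed in; nothing more can be done
None
```

The job is handed in with no verdict returned: the straightedge is released and lying flat on the plate, by the last measurements bearing on both tips. The tin, charger and phone frame were not touched, and I viewed 11 pictures, one over the limit of 10.

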